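Index the rotary table and clear the bar offcuts into the scrap bin

TASK

Two sawn bar offcuts are lying side by side at one station of the small hand-indexed rotary table. Turn the table by one of its upright pins, one click (a quarter turn), so that the offcuts come round to the gap in the guard, and then push or carry both of them off the table into the open scrap bin in front of that gap. Leave the table clicked in there with the finished flanged bush still standing on it.

Things in the scene. Friction and masses are not known exactly. Their poses are not given: they have to be found in the camera images.
- index_base: Fixed rotary-table fixture on the mat. Origin on the rotation axis at mat level, z up. A grey guard band (outer radius 131 mm, 4 mm thick) stands round the disc, top edge 80 mm above the mat; it is open over 100 degrees centred on this frame's -y direction (the gap), with a 12 mm post at either end. A 30 mm wide, 50 mm high detent block sticks out behind it at +y.
- bin_floor (a point): Centre of the fixed scrap bin's inner floor, 11 mm above the mat, 178 mm from the table axis along index_base -y; axes as index_base. Open steel bin, inside 180 mm (x) by 134 mm (y), walls 3 mm, rim 48 mm above the mat, 17 mm below the disc's top. Its inner edge is tucked under the disc, so what is pushed over the disc's edge in the gap falls in.
- table_centre (a point): Centre of the disc's top face, on the rotation axis, 65 mm above the mat; turns with the table. Dark steel disc of radius 120 mm, 12 mm thick, with a lighter steel hub of radius 24 mm, 27 mm high in its middle.
- turntable (a joint): Angle of the rotary table about the vertical axis, rad, counterclockwise from above positive, 0 at the start; turns both ways. A detent clicks every quarter turn (0, +-1.571, +-3.142) and pulls the table in from within about 0.6 rad; turning past it takes about 4 N at a pin.
- pin0 (a point): Top centre of upright steel pin 0 on the disc, 12 mm diameter, 50 mm high above the disc, 92 mm from the table axis; at joint 0 it stands at 45 degrees (from x towards y) in the index_base frame. The four stations lie between the pins. Pinch or push a pin to turn the table.
- pin1 (a point): Top centre of upright steel pin 1 on the disc, 12 mm diameter, 50 mm high above the disc, 92 mm from the table axis; at joint 0 it stands at 135 degrees (from x towards y) in the index_base frame. The four stations lie between the pins. Pinch or push a pin to turn the table.
- pin2 (a point): Top centre of upright steel pin 2 on the disc, 12 mm diameter, 50 mm high above the disc, 92 mm from the table axis; at joint 0 it stands at 225 degrees (from x towards y) in the index_base frame. The four stations lie between the pins. Pinch or push a pin to turn the table.
- pin3 (a point): Top centre of upright steel pin 3 on the disc, 12 mm diameter, 50 mm high above the disc, 92 mm from the table axis; at joint 0 it stands at 315 degrees (from x towards y) in the index_base frame. The four stations lie between the pins. Pinch or push a pin to turn the table.
- offcut_square: Loose aluminium square-bar stub, 28 x 28 mm, 24 mm high, 50 g. Origin at the centre of its underside. Starts on the disc about 85 mm from the axis, at the station on the -x or the +x side of index_base.
- offcut_hex: Loose steel hexagonal-bar stub, 30 mm across flats (35 mm across corners), 26 mm high, 60 g. Origin at the centre of its underside. Starts about 38 mm beside the square one, at the same station.
- bush: Finished steel flanged bush, loose: flange 48 mm diameter and 9 mm high below, neck 32 mm diameter, 34 mm high in all, with a through bore. Origin at the centre of its underside. Stands across the disc from the offcuts; it is to stay standing on the disc.
Not all that is in view belongs to the job. What is shaped like the bush but blue or yellow is not meant.

How it is judged:
By the outcome, as a careful person would: the job done as asked, in the order asked, and still so for the second after the job is handed in, with the robot touching nothing.
It also fails if it takes over 54 s, if anything falls off the work surface, if the arm or the gripper's body presses on something with over 40 N, if the wrist force passes 120 N, or if a joint passes its speed limit or range.

ROBOT

A 6-joint arm with a two-finger parallel gripper is mounted at the origin on a cart in front of the work surface, level with it; the furniture and walls round the work are solid. World frame = base frame: x ahead of the robot, y to its left, z up, the work surface at z = 0. Lengths are in m, angles in rad, forces in N, time in s.
With the tool pointing down it reaches from about 0.4 to 0.925 m from the base axis. Payload 12.5 kg.
Tool frame: the origin (TCP) lies midway between the tips of the shut fingers; the grasp point (between the pads) lies 19 mm behind it; z points along the fingers, y is the line along which they close (so a half turn about z gives the same grasp; the last joint's range is limited). The gripper opens to 95 mm and grips with 3 to 60 N. Pads are 20 mm wide; open, the fingers measure 119 mm over their backs; the gripper's body (75 mm by 180 mm) begins 59 mm behind the grasp point.
Start: joints at [-1.382, 0.491, 1.559, -0, 1.092, -0.106], TCP at [0.182, -0.598, 0.215] pointing down, gripper open.
Joint ranges: [-3.1, 3.1], [-0.84, 2.19], [0.05, 2.79], [-1.13, 4.28], [0.06, 2.93], [-2.69, 2.69]. Speed limits (rad/s): [2.22, 2.22, 2.79, 3.14, 3.14, 3.14].

INTERFACE

Orientations are given as a rotation vector (axis times angle).
In Python, from bench import readout, eyes, order, finder gives the robot as it stands.
- The arm moves only by the tool drive_tool, never from a script. Its argument "increments" is one flat list of numbers, 7 for each row, row after row: the shift along the tool's x, y, z in m, then the turn, a rotation vector about the tool's x, y, z in degrees, then the closure, from 0 (fully open) to 1 (shut). A call has exactly 5 rows; each row shifts and turns the commanded pose from where the row before left it, along the tool's axes as they then stand; what a row does not reach is not made up. A row lasts 1/12 s, in which the tool goes at most 41.7 mm and 7.16 degrees, less where a joint would pass 70% of its speed; a pose out of reach is approached as far as the arm can. A call with a gripper value outside its range is refused whole. The fingers move at their own pace and stop on an object; the grip force is fixed at half the most. Time passes only in rows, so rows that do not move let the fingers close, or fill a call up. It gives the time, the measured TCP pose, the force, the opening and the grip force at its end, in the units of the state.
- readout.read_state(): the state, without advancing time (a new reading comes with each control period).
- eyes.read_camera(name): name is "scene" or "top" or "wrist"; returns (picture, depth): 420x560x3 uint8, red, green, blue; 420x560 float32, m along the optical axis (not along the pixel's ray), 0 where there is no reading.
- eyes.camera_params(name): a dict with "fx", "fy", "cx", "cy" (pixels), "xyz" and "orientation" of the camera in the world. Camera axes: x right, y down, z forward; pixel columns grow to the right and rows downward; lengths in m; the calibration is good to about 2 mm. A picture is of the moment at which its call begins: read the wrist's pose just before it. camera_params takes no time and is no camera call; for the wrist camera it gives the pose at the moment of the call.
- order.job_done(): hands the job in; it is judged then, once.
Trained networks look in the newest picture that a camera, given by its name, has taken for a name from the list of things; names that differ only in an ending like _2 or _b are one class to them, and where a whole thing is asked for, a point or a joint stands for the part that bears it (a point fixed in the world has none). Each returns a list of dicts, best first, with "conf" (0 to 1); they miss things now and then, are a little off and sometimes report something else, mostly with a low value. They report only what shows in the picture. A call takes as long as a camera call. They do not tell look-alikes from the thing itself.
- finder.trace(label, camera): "pixels" (420x560 bool, what is visible of it) and "location" ([column, row] in pixels, amid what is visible of it).
- finder.tip_of(label, camera): "location" ([column, row] in pixels: a listed point, or the origin of a listed thing).
The state is a dict: "time_s": time; "joint_pos": joint angles; "qd": joint speeds; "tau": joint torques, N m; "ee_pos": TCP position; "ee_rot": TCP orientation; "wrist_force": force on the tool from outside, world axes, zero at the start; "wrist_torque": the same for the moment, N m; "width": opening from 0.0 (shut) to 1.0 (fully open); "grip_force": force on a finger pad.
Only numpy, scipy, OpenCV 4.12 (cv2) and the standard library are available. Lean on these libraries where they do the work, as an engineer would, in place of code of your own. Each camera call takes 0.05 s, during which the arm holds its last target. There are 200 camera calls.

## Working session

There is one attempt and no reset: what is moved stays moved. The work goes in short steps, Python scripts to look and compute and a tool call to move; the robot and the scene stay as the last step left them, time stands still between calls to the robot, and variables do not carry over. Pictures are saved under pics/ and viewed, at most 10 in all, crops included, and the job is handed in when it is done.

Besides the shell and the picture viewer there is one more tool, called after "Call:" as name(argument=value, ...), one argument or row to a line, values as JSON. drive_tool: Moves the arm, as the interface text tells. Its arguments: {"type":"object","properties":{"increments":{"type":"array","items":{"type":"number"}}},"required":["increments"]}

```bash
ls; mkdir -p pics; cat > h.py <<'E'
import numpy as np, cv2
from scipy.spatial.transform import Rotation as R
from bench import readout, eyes, order, finder
def shot(cam,name=None):
    p=eyes.camera_params(cam); im,d=eyes.read_camera(cam)
    if name: cv2.imwrite(f'pics/{name}.png',im[:,:,::-1])
    return im,d,p
def rot(p):
    o=np.array(p['orientation'],float)
    return R.from_rotvec(o).as_matrix() if o.size==3 else o.reshape(3,3)
def pt(p,u,v,z):  # depth z
    c=np.array([(u-p['cx'])/p['fx']*z,(v-p['cy'])/p['fy']*z,z]); return rot(p)@c+p['xyz']
def plane(p,u,v,h):
    r=rot(p)@np.array([(u-p['cx'])/p['fx'],(v-p['cy'])/p['fy'],1]); o=np.array(p['xyz']); return o+r*(h-o[2])/r[2]
def cloud(p,d,m):
    v,u=np.nonzero(m&(d>0)); z=d[v,u]
    return np.c_[(u-p['cx'])/p['fx']*z,(v-p['cy'])/p['fy']*z,z]@rot(p).T+p['xyz']
E
python3 - <<'E'
from h import *
s=readout.read_state();print(s['time_s'],s['ee_pos'],s['ee_rot'])
for c in ['scene','top']:
    im,d,p=shot(c,c+'0');print(c,p)
    for l in ['index_base','pin0','pin1','pin2','pin3','offcut_square','offcut_hex','bush','table_centre','bin_floor']:
        for f in finder.tip_of(l,c)[:2]:
            u,v=f['location'];ui,vi=int(round(u)),int(round(v))
            z=d[min(max(vi,0),419),min(max(ui,0),559)]
            print(l,round(f['conf'],2),np.round([u,v]),np.round(pt(p,u,v,z),3))
E
```

```text
pics
0.0 [ 0.18157658 -0.59778083  0.21405533] [-3.10643287e+00 -4.61181739e-01  3.61104266e-05]
scene {'fx': 538.0284689858266, 'fy': 538.0284689858266, 'cx': 278.4800583539548, 'cy': 209.9227440639658, 'xyz': array([-0.15742681,  0.78531197,  0.70642852]), 'orientation': array([-0.92652869,  2.29071237, -1.23157553])}
index_base 0.68 [276. 232.] [0.489 0.155 0.066]
pin0 0.97 [317. 190.] [0.491 0.028 0.111]
pin0 0.69 [270. 211.] [0.502 0.157 0.112]
pin1 0.97 [317. 190.] [0.491 0.028 0.111]
pin1 0.69 [270. 211.] [0.502 0.157 0.112]
pin2 0.97 [317. 190.] [0.491 0.028 0.111]
pin2 0.69 [270. 211.] [0.502 0.157 0.112]
pin3 0.97 [317. 190.] [0.491 0.028 0.111]
pin3 0.69 [270. 211.] [0.502 0.157 0.112]
offcut_square 0.49 [242. 190.] [0.645 0.108 0.082]
offcut_hex 0.73 [254. 188.] [0.644 0.071 0.073]
bush 0.89 [296. 223.] [0.467 0.118 0.081]
bush 0.79 [216. 298.] [0.477 0.332 0.011]
table_centre 0.78 [276. 203.] [0.544 0.102 0.088]
bin_floor 0.79 [329. 195.] [ 0.559 -0.098  0.011]
bin_floor 0.67 [275. 207.] [0.546 0.101 0.077]
top {'fx': 495.86834932823206, 'fy': 495.86834932823206, 'cx': 269.61570930321153, 'cy': 213.60721702519066, 'xyz': array([0.39041975, 0.11283924, 0.96914165]), 'orientation': array([-2.15750368,  2.11346005, -0.10823858])}
index_base 0.65 [302. 191.] [0.551 0.086 0.09 ]
pin0 0.92 [337. 223.] [0.492 0.026 0.113]
pin0 0.82 [345. 147.] [0.627 0.012 0.115]
pin1 0.92 [337. 223.] [0.492 0.026 0.113]
pin1 0.82 [345. 147.] [0.627 0.012 0.115]
pin2 0.92 [337. 223.] [0.492 0.026 0.113]
pin2 0.82 [345. 147.] [0.627 0.012 0.115]
pin3 0.92 [337. 223.] [0.492 0.026 0.113]
pin3 0.82 [345. 147.] [0.627 0.012 0.115]
offcut_square 0.68 [298. 142.] [0.643 0.095 0.088]
offcut_hex 0.85 [319. 138.] [0.651 0.057 0.089]
offcut_hex 0.47 [286. 234.] [0.473 0.114 0.099]
bush 0.85 [180. 226.] [0.495 0.325 0.001]
bush 0.7 [288. 303.] [0.349 0.109 0.002]
table_centre 0.66 [305. 184.] [0.565 0.082 0.093]
```

View pics/top0.png

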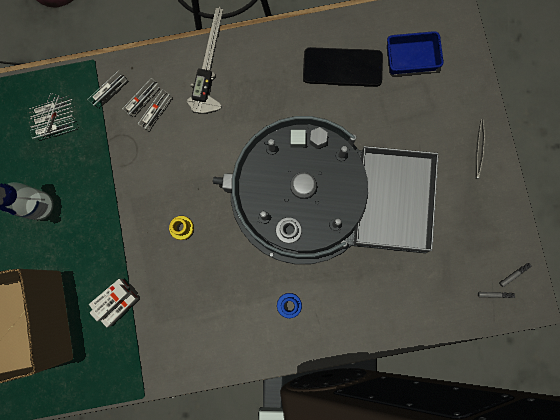

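View pics/scene0.png

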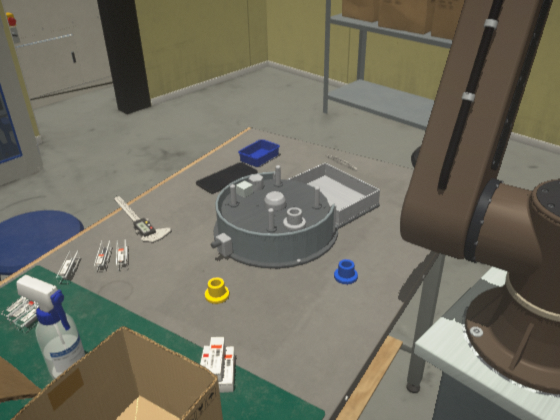

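```bash
python3 - <<'E'
from h import *
im,d,p=shot('top')
C=cloud(p,d,d>0)
m=(C[:,2]>.107)&(C[:,2]<.122)&(abs(C[:,0]-.56)<.14)&(abs(C[:,1]-.09)<.14)
Q=C[m]; c=[]
for q in Q:
    if not c or min(np.hypot(*(np.array(c)[:,:2]-q[:2]).T))>.03: c.append(q)
for k in c:
    s=Q[np.hypot(*(Q[:,:2]-k[:2]).T)<.02]; print('pin',len(s),s.mean(0).round(4))
for lo,hi,n in [(.078,.082,'guard'),(.0855,.0945,'offc'),(.095,.104,'bush'),(.063,.067,'disc')]:
    m=(C[:,2]>lo)&(C[:,2]<hi)&(np.hypot(C[:,0]-.56,C[:,1]-.09)<.16)
    q=C[m]; print(n,len(q),q.mean(0).round(4))
    np.save(n,q)
    img=np.zeros((160,160),np.uint8)
    ij=((q[:,:2]-[.40,-.07])/.002).astype(int); ij=ij[((ij>=0)&(ij<160)).all(1)]
    img[ij[:,0],ij[:,1]]=255
    k,l,st,ce=cv2.connectedComponentsWithStats(cv2.dilate(img,np.ones((3,3))))
    for a,b in zip(st[1:],ce[1:]):
        if a[4]>15: print('  ',a[4],(np.array([.40+b[1]*.002,-.07+b[0]*.002])).round(4))
E
```

```text
pin 37 [0.635  0.1442 0.1139]
pin 40 [0.6239 0.0151 0.1138]
pin 38 [0.5058 0.1551 0.114 ]
pin 36 [0.4952 0.0258 0.1144]
guard 804 [0.565  0.1203 0.0796]
   1565 [0.5675 0.1207]
   16 [0.469 0.1  ]
   22 [0.4905 0.1135]
   16 [0.501 0.152]
   114 [0.5501 0.0889]
   59 [0.6404 0.0577]
   48 [0.638 0.095]
offc 940 [0.6085 0.0814 0.09  ]
   21 [0.4697 0.116 ]
   30 [0.4911 0.027 ]
   42 [0.4892 0.1092]
   20 [0.5007 0.1528]
   461 [0.5645 0.084 ]
   30 [0.6205 0.0163]
   34 [0.6309 0.1431]
   270 [0.6531 0.058 ]
   270 [0.6517 0.0957]
bush 179 [0.4971 0.1058 0.0984]
   231 [0.4814 0.1092]
   24 [0.489 0.026]
   20 [0.5007 0.1508]
   40 [0.6218 0.0157]
   33 [0.6312 0.143 ]
disc 8659 [0.5632 0.0839 0.0649]
   10799 [0.5677 0.0841]
   110 [0.4839 0.1093]
```

The top view shows the table centred near pixel (302,186) with the gap and bin to its right. The offcuts are at (298,137) and (319,135), and the bush is at (288,230). The scene view shows the same layout, plus the yellow and blue look-alikes off the table. The offcuts are on base +x, so the table has to turn clockwise, to −π/2. I'll pinch pin3, next to the gap, and follow the arc.

```bash
cat >> h.py <<'E'
P=np.array([[.635,.1442],[.5058,.1551],[.4952,.0258],[.6239,.0151]])
def go(x,y,z,psi):
    s=readout.read_state(); Rm=R.from_rotvec(s['ee_rot']).as_matrix()
    a=np.radians(psi); Rt=np.array([[np.cos(a),np.sin(a),0],[np.sin(a),-np.cos(a),0],[0,0,-1]])
    print('t',s['time_s'],'pos',np.round(s['ee_pos'],4),'shift tool mm',np.round(Rm.T@(np.array([x,y,z])-s['ee_pos'])*1000,1),
      'turn',np.round(np.degrees(R.from_matrix(Rm.T@Rt).as_rotvec()),1),'j',np.round(s['joint_pos'],2),'F',np.round(s['wrist_force'],1),'w',s['width'])
E
python3 - <<'E'
from h import *
c=P.mean(0);v=P-c
print(c,np.hypot(*v.T),np.degrees(np.arctan2(v[:,1],v[:,0]))-[45,135,-135,-45])
print('guard symmetric fit'); g=np.load('guard.npy'); r=g[:,:2]-c; rr=np.hypot(*r.T); k=(rr>.12)&(rr<.14)
A=np.c_[2*g[k,:2],np.ones(k.sum())]; s=np.linalg.lstsq(A,(g[k,:2]**2).sum(1),rcond=None)[0]; print(s[:2],np.sqrt(s[2]+s[0]**2+s[1]**2))
go(.624,.015,.20,130)
E
```

```text
[0.564975 0.08505 ] [0.09166364 0.09169887 0.0915375  0.09146124] [-4.81227597 -4.81042273 -4.66348238 -4.889635  ]
guard symmetric fit
[0.56540596 0.08503292] 0.12792560995916089
t 1.15 pos [ 0.1816 -0.5981  0.2146] shift tool mm [ 601.4 -458.1   14.6] turn [   0.     0.  -113.1] j [-1.38  0.49  1.56 -0.    1.09 -0.11] F [-0.6 -1.2 -0.5] w 1.000933568975674
```

Call:
drive_tool(
  increments=[0.03,-0.0229,0,0,0,0,0,0.03,-0.0229,0,0,0,0,0,0.03,-0.0229,0,0,0,0,0,0.03,-0.0229,0,0,0,0,0,0.03,-0.0229,0,0,0,0,0],
)

```text
time_s: 1.57
ee_pos: [0.2925, -0.4434, 0.2147]
ee_rot: [3.107, 0.461, 0.0]
wrist_force: [1.2, -0.5, -0.0]
width: 0.995
grip_force: 0.0
```

Call:
drive_tool(
  increments=[0.03,-0.0229,0,0,0,0,0,0.03,-0.0229,0,0,0,0,0,0.03,-0.0229,0,0,0,0,0,0.03,-0.0229,0,0,0,0,0,0.03,-0.0229,0,0,0,0,0],
)

```text
time_s: 1.98
ee_pos: [0.4029, -0.2902, 0.2148]
ee_rot: [3.107, 0.461, 0.0]
wrist_force: [0.6, -1.2, 0.7]
width: 1.0
grip_force: 0.0
```

Call:
drive_tool(
  increments=[0.03,-0.0229,0,0,0,0,0,0.03,-0.0229,0,0,0,0,0,0.03,-0.0229,0,0,0,0,0,0.03,-0.0229,0,0,0,0,0,0.03,-0.0229,0,0,0,0,0],
)

```text
time_s: 2.4
ee_pos: [0.5133, -0.1369, 0.2148]
ee_rot: [3.107, 0.461, 0.001]
wrist_force: [-1.0, -1.3, 0.7]
width: 1.001
grip_force: 0.0
```

Call:
drive_tool(
  increments=[0.03,-0.0229,0,0,0,0,0,0.03,-0.0229,0,0,0,0,0,0.03,-0.0229,0,0,0,0,0,0.03,-0.0229,0,0,0,0,0,0.03,-0.0229,0,0,0,0,0],
)

```text
time_s: 2.82
ee_pos: [0.6235, 0.0164, 0.2147]
ee_rot: [3.107, 0.462, 0.0]
wrist_force: [0.4, -0.3, 1.4]
width: 1.0
grip_force: 0.0
```

Call:
drive_tool(
  increments=[0,0,0,0,0,-7,0.7,0,0,0,0,0,-7,0.7,0,0,0,0,0,-7,0.7,0,0,0,0,0,-7,0.7,0,0,0,0,0,-7,0.7],
)

```text
time_s: 3.23
ee_pos: [0.6227, 0.0147, 0.2145]
ee_rot: [2.821, 1.383, -0.0]
wrist_force: [0.2, 0.6, 0.4]
width: 0.705
grip_force: 0.0
```

Call:
drive_tool(
  increments=[0,0,0,0,0,-7,0.7,0,0,0,0,0,-7,0.7,0,0,0,0,0,-7,0.7,0,0,0,0,0,-7,0.7,0,0,0,0,0,-7,0.7],
)

```text
time_s: 3.65
ee_pos: [0.6226, 0.0145, 0.2146]
ee_rot: [2.274, 2.167, -0.0]
wrist_force: [-0.4, -0.3, -0.7]
width: 0.358
grip_force: 0.0
```

Call:
drive_tool(
  increments=[0,0,0,0,0,-7,0.7,0,0,0,0,0,-7,0.7,0,0,0,0,0,-7,0.7,0,0,0,0,0,-7,0.7,0,0,0,0,0,-7,0.7],
)

```text
time_s: 4.07
ee_pos: [0.6227, 0.0145, 0.2146]
ee_rot: [1.517, 2.751, -0.0]
wrist_force: [-0.3, 0.6, -0.0]
width: 0.3
grip_force: 0.0
```

```bash
python3 -c "
from h import *
go(.624,.015,.20,130)"
```

```text
t 4.0667 pos [0.6227 0.0145 0.2146] shift tool mm [-0.3  1.4 14.6] turn [-0.   0.  -7.8] j [-0.08  0.49  1.56 -0.    1.09 -0.65] F [-0.3  0.6 -0. ] w 0.2997014962822252
```

Call:
drive_tool(
  increments=[0,0.0014,0.028,0,0,-7,0.7,0,0,0.028,0,0,0,0.7,0,0,0.028,0,0,0,0.7,0,0,0.028,0,0,0,0.7,0,0,0.0145,0,0,0,0.7],
)

```text
time_s: 4.48
ee_pos: [0.6227, 0.0153, 0.0851]
ee_rot: [-1.354, -2.832, 0.002]
wrist_force: [0.9, -0.2, -1.0]
width: 0.297
grip_force: 0.0
```

Call:
drive_tool(
  increments=[0,0,0,0,0,0,0.7,0,0,0,0,0,0,1,0,0,0,0,0,0,1,0,0,0,0,0,0,1,0,0,0,0,0,0,1],
)

```text
time_s: 4.9
ee_pos: [0.6245, 0.0152, 0.0896]
ee_rot: [1.354, 2.832, 0.001]
wrist_force: [0.3, -0.4, 4.5]
width: 0.119
grip_force: 30.0
```

```bash
python3 -c "
from h import *
go(.6239,.0151,.088,130)
im,d,p=shot('wrist','w1')"
```

```text
t 4.9 pos [0.6245 0.0152 0.0896] shift tool mm [ 0.3 -0.5  1.6] turn [ 0.1  0.1 -1.1] j [-0.08  0.63  1.68 -0.    0.83 -0.76] F [ 0.3 -0.4  4.5] w 0.11915371324623926
```

View pics/w1.png

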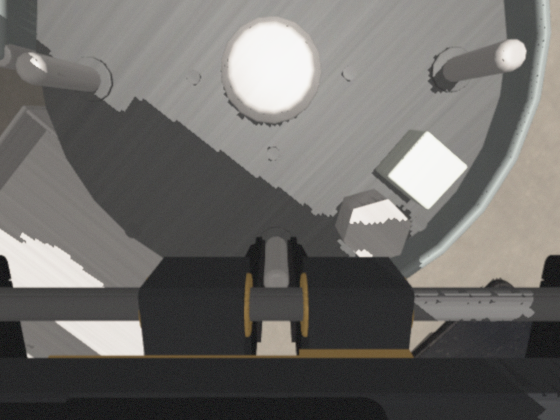

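The pin is pinched (11 mm opening) at (275,260). The hex at (372,228) and the square at (425,170) are clear of the fingers. Next I follow the arc clockwise.

Call:
drive_tool(
  increments=[6e-05,-0.00319,0,0,0,2,1,0.00013,-0.00479,0,0,0,3,1,0.00022,-0.00638,0,0,0,4,1,0.00022,-0.00638,0,0,0,4,1,0.00022,-0.00638,0,0,0,4,1],
)

```text
time_s: 5.37
ee_pos: [0.6021, 0.0012, 0.0896]
ee_rot: [1.761, 2.596, 0.003]
wrist_force: [4.9, -0.5, 3.0]
width: 0.116
grip_force: 30.0
```

Call:
drive_tool(
  increments=[0.00022,-0.00638,0,0,0,4,1,0.00022,-0.00638,0,0,0,4,1,0.00022,-0.00638,0,0,0,4,1,0.00022,-0.00638,0,0,0,4,1,0.00022,-0.00638,0,0,0,4,1],
)

```text
time_s: 5.78
ee_pos: [0.5711, -0.0062, 0.0896]
ee_rot: [2.185, 2.251, 0.004]
wrist_force: [3.5, -8.0, 4.2]
width: 0.115
grip_force: 30.0
```

```bash
python3 -c "
from h import *
a=np.radians(-49.9-37); c=P.mean(0)+.0915*np.array([np.cos(a),np.sin(a)])
go(c[0],c[1],.088,93.1)"
```

```text
t 5.7833 pos [ 0.5711 -0.0062  0.0896] shift tool mm [-0.1 -1.1  1.5] turn [ 0.3  0.1 -1.4] j [-0.13  0.57  1.82 -0.    0.75 -0.15] F [ 3.5 -8.   4.2] w 0.11526416357118903
```

Tracking well.

Call:
drive_tool(
  increments=[0.00022,-0.00638,0,0,0,4,1,0.00022,-0.00638,0,0,0,4,1,0.00022,-0.00638,0,0,0,4,1,0.00022,-0.00638,0,0,0,4,1,0.00022,-0.00638,0,0,0,4,1],
)

```text
time_s: 6.2
ee_pos: [0.5381, -0.002, 0.0895]
ee_rot: [2.544, 1.838, 0.0]
wrist_force: [-3.9, -11.4, 11.1]
width: 0.117
grip_force: 30.0
```

Call:
drive_tool(
  increments=[0.00022,-0.00638,0,0,0,4,1,0.00022,-0.00638,0,0,0,4,1,0.00022,-0.00638,0,0,0,4,1,0.00022,-0.00638,0,0,0,4,1,0.00022,-0.00638,0,0,0,4,1],
)

```text
time_s: 6.62
ee_pos: [0.5091, 0.0135, 0.0895]
ee_rot: [2.826, 1.369, -0.001]
wrist_force: [-7.0, -9.9, 12.9]
width: 0.116
grip_force: 30.0
```

Call:
drive_tool(
  increments=[0.00022,-0.00638,0,0,0,4,1,0.00022,-0.00638,0,0,0,4,1,0.00013,-0.00479,0,0,0,3,1,6e-05,-0.00319,0,0,0,2,1,0,0,0,0,0,0,1],
)

```text
time_s: 7.03
ee_pos: [0.4942, 0.0286, 0.0895]
ee_rot: [2.963, 1.043, -0.002]
wrist_force: [-8.6, -9.6, 16.3]
width: 0.115
grip_force: 30.0
```

```bash
python3 -c "
from h import *
go(.4952,.0258,.088,40.1)"
```

```text
t 7.0333 pos [0.4942 0.0286 0.0895] shift tool mm [-0.9  2.8  1.5] turn [ 0.   0.1 -1.3] j [-0.08  0.49  2.   -0.    0.65  0.82] F [-8.6 -9.6 16.3] w 0.11528022375579823
```

Call:
drive_tool(
  increments=[0,0.0015,-0.001,0,0,0,0.7,0,0,0,0,0,0,0.7,0,0,0,0,0,0,0.7,0,0,-0.02,0,0,0,0.7,0,0,-0.03,0,0,0,0.7],
)

```text
time_s: 7.45
ee_pos: [0.4952, 0.0279, 0.1378]
ee_rot: [-2.961, -1.045, 0.007]
wrist_force: [0.3, 0.3, -0.2]
width: 0.297
grip_force: 0.0
```

Call:
drive_tool(
  increments=[0,0,-0.03,0,0,-7,0.7,0,0,-0.03,0,0,-7,0.7,0,0,0,0,0,-7,0.7,0,0,0,0,0,-7,0.7,0,0,0,0,0,-7,0.7],
)

```text
time_s: 7.87
ee_pos: [0.4964, 0.0279, 0.1997]
ee_rot: [2.504, 1.895, 0.002]
wrist_force: [-0.1, 0.4, -0.4]
width: 0.304
grip_force: 0.0
```

```bash
cat > m.py <<'E'
from h import *
def meas(name):
    im,d,p=shot('top',name)
    C=cloud(p,d,d>0); c=P.mean(0)
    for lo,hi,n in [(.112,.118,'pin'),(.0875,.0945,'offc'),(.096,.103,'bush')]:
        q=C[(C[:,2]>lo)&(C[:,2]<hi)&(np.hypot(*(C[:,:2]-c).T)<.122)]
        img=np.zeros((300,300),np.uint8); ij=((q[:,:2]-c+.15)/.001).astype(int); img[ij[:,0],ij[:,1]]=255
        k,l,st,ce=cv2.connectedComponentsWithStats(cv2.dilate(img,np.ones((5,5))))
        for a,b in zip(st[1:],ce[1:]):
            if a[4]>60:
                v=np.array([b[1],b[0]])*.001-.15; w=v+c
                print(n,a[4],w.round(4),'r',np.hypot(*v).round(4),'ang',np.degrees(np.arctan2(v[1],v[0])).round(1))
E
python3 -c "
from m import *
go(.56,.05,.20,85.2); meas('top2')"
```

```text
t 7.8667 pos [0.4964 0.0279 0.1997] shift tool mm [38.5 55.2 -0.2] turn [  0.1  -0.  -11. ] j [-0.08  0.33  1.88  0.    0.93  0.2 ] F [-0.1  0.4 -0.4] w 0.3035506598205122
pin 172 [0.5057 0.1554] r 0.092 ang 130.1
pin 171 [0.6356 0.1444] r 0.0922 ang 40.0
offc 66 [0.5016 0.1533] r 0.0932 ang 132.9
offc 939 [0.565  0.0923] r 0.0073 ang 89.9
offc 213 [0.5804 0.1623] r 0.0788 ang 78.7
offc 122 [0.5988 0.169 ] r 0.0905 ang 68.1
offc 93 [0.6312 0.1422] r 0.0875 ang 40.8
bush 806 [0.5905 0.1669] r 0.0857 ang 72.7
bush 81 [0.6312 0.1424] r 0.0876 ang 40.9
```

View pics/top2.png

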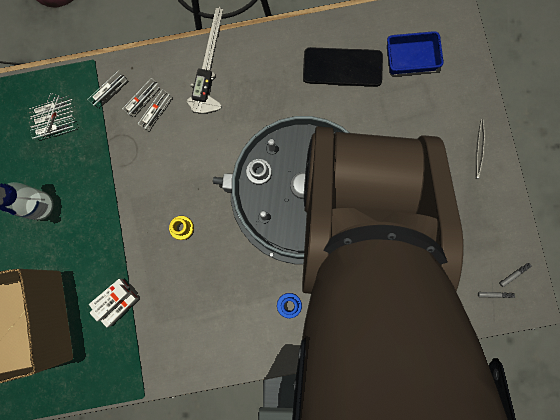

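The table has clicked in, with pins at 40.0° and 130.1°. The bush is standing at (259,170) and the arm hides the gap. Next I move between the hub and the offcuts.

Call:
drive_tool(
  increments=[0.013,0.018,0,0,0,0,0.73,0.013,0.018,0,0,0,0,0.73,0.0135,0.018,0,0,0,0,0.73,0,0,0,0,0,-5.5,0.73,0,0,0,0,0,-5.5,0.73],
)

```text
time_s: 8.33
ee_pos: [0.5598, 0.0512, 0.1985]
ee_rot: [-2.316, -2.122, 0.0]
wrist_force: [-0.6, 0.4, -0.5]
width: 0.273
grip_force: 0.0
```

```bash
python3 -c "
from h import *
go(.561,.040,.069,85.2)
im,d,p=shot('wrist','w3')
for l in ['offcut_square','offcut_hex']:
    for f in finder.trace(l,'wrist')[:1]:
        q=cloud(p,d,f['pixels']); q=q[(q[:,2]>.085)&(q[:,2]<.098)]; print(l,f['conf'],len(q),q.mean(0).round(4) if len(q) else '',f['location'])"
```

```text
t 8.3333 pos [0.5598 0.0512 0.1985] shift tool mm [-11.1   2.2 129.5] turn [-0.   0.  -0.2] j [-0.03  0.42  1.73 -0.    0.99  0.06] F [-0.6  0.4 -0.5] w 0.27294634615552027
offcut_square 0.78 500 [ 0.5694 -0.0023  0.0887] [290.9, 265.0]
offcut_hex 0.89 768 [ 0.5432 -0.0034  0.0906] [261.3, 268.0]
```

View pics/w3.png

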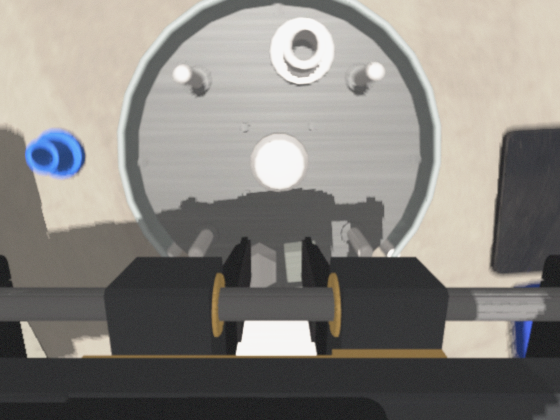

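Both offcuts are visible between the fingers, the hex at (261,268) and the square at (291,265). The bush is upright at (302,45). I descend inside of them.

Call:
drive_tool(
  increments=[-0.011,0.002,0.03,0,0,0,0.73,0,0,0.035,0,0,0,0.73,0,0,0.035,0,0,0,0.73,0,0,0.022,0,0,0,0.73,0,0,0.005,0,0,0,0.73],
)

```text
time_s: 8.9
ee_pos: [0.5583, 0.0395, 0.0688]
ee_rot: [-2.321, -2.112, 0.006]
wrist_force: [-0.7, 0.6, -0.6]
width: 0.271
grip_force: 0.0
```

```bash
python3 -c "
from h import *
go(.561,.040,.070,85.2)"
```

```text
t 8.9 pos [0.5583 0.0395 0.0688] shift tool mm [ 0.7  2.6 -1.2] turn [-0.3  0.  -0.6] j [-0.05  0.59  1.86 -0.    0.7   0.05] F [-0.7  0.6 -0.6] w 0.27074388309337216
```

Call:
drive_tool(
  increments=[-0.004,0.001,-0.001,0,0,0,0.73,-0.006,0,0,0,0,0,0.73,-0.006,0,0,0,0,0,0.73,-0.006,0,0,0,0,0,0.73,-0.006,0,0,0,0,0,0.73],
)

```text
time_s: 9.32
ee_pos: [0.559, 0.0109, 0.0744]
ee_rot: [2.318, 2.118, 0.002]
wrist_force: [1.0, 1.4, 1.5]
width: 0.267
grip_force: 0.7
```

Call:
drive_tool(
  increments=[-0.006,0,0,0,0,0,0.73,-0.006,0,0,0,0,0,0.73,-0.006,0,0,0,0,0,0.73,-0.006,0,0,0,0,0,0.73,-0.006,0,0,0,0,0,0.73],
)

```text
time_s: 9.73
ee_pos: [0.5557, -0.0189, 0.0731]
ee_rot: [2.318, 2.12, -0.0]
wrist_force: [-0.3, 0.0, 0.5]
width: 0.27
grip_force: 0.0
```

```bash
python3 -c "
from h import *
go(.553,-.06,.070,85.2)
im,d,p=shot('wrist','w4'); im,d,p=shot('scene')
cv2.imwrite('pics/s4.png',cv2.resize(im[130:290,190:400,::-1],None,fx=3,fy=3))"
```

```text
t 9.7333 pos [ 0.5557 -0.0189  0.0731] shift tool mm [-41.1   0.9   3.1] turn [-0.   0.  -0.3] j [-0.15  0.58  1.86 -0.    0.7  -0.06] F [-0.3  0.   0.5] w 0.26950559911719674
```

View pics/s4.png

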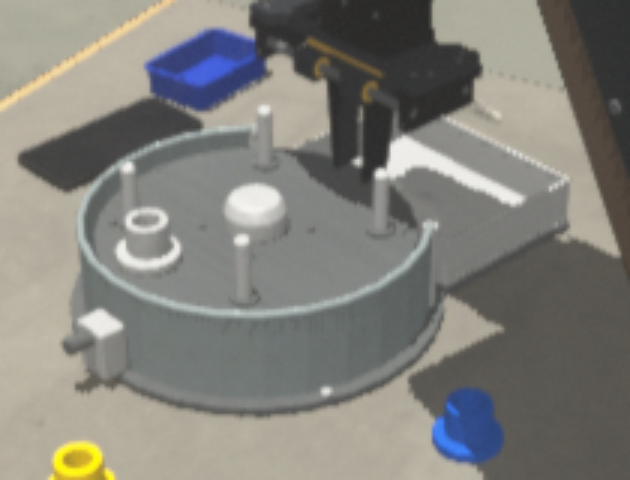

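The fingers (around (360,150) in the crop) are close to the disc edge with the offcuts ahead of them. I keep pushing.

Call:
drive_tool(
  increments=[-0.006,0,0.001,0,0,0,0.73,-0.006,0,0.001,0,0,0,0.73,-0.006,0,0,0,0,0,0.73,-0.006,0,0,0,0,0,0.73,-0.006,0,0,0,0,0,0.73],
)

```text
time_s: 10.25
ee_pos: [0.5531, -0.0487, 0.0711]
ee_rot: [-2.318, -2.12, 0.0]
wrist_force: [-0.6, -0.6, -0.6]
width: 0.267
grip_force: 0.0
```

Call:
drive_tool(
  increments=[-0.006,0,0,0,0,0,0.73,-0.006,0,0,0,0,0,0.73,0,0,0,0,0,0,0.73,0,0,-0.03,0,0,0,0.73,0,0,-0.03,0,0,0,0.73],
)

```text
time_s: 10.67
ee_pos: [0.5513, -0.06, 0.1306]
ee_rot: [-2.316, -2.118, 0.003]
wrist_force: [0.0, 1.2, -0.0]
width: 0.271
grip_force: 0.0
```

Call:
drive_tool(
  increments=[0,0,-0.03,0,0,0,0.73,0,0,-0.03,0,0,0,0.73,0,0.04,0,0,0,0,0.73,-0.01,0.04,0,0,0,0,0.73,-0.01,0.04,0,0,0,0,0.73],
)

```text
time_s: 11.08
ee_pos: [0.6714, -0.0906, 0.1927]
ee_rot: [2.316, 2.12, 0.002]
wrist_force: [0.1, -0.5, 0.5]
width: 0.271
grip_force: 0.0
```

```bash
python3 -c "
from m import *
go(.35,-.30,.20,85.2)
im,d,p=shot('scene')
cv2.imwrite('pics/s5.png',cv2.resize(im[130:290,190:400,::-1],None,fx=3,fy=3))
for l in ['offcut_square','offcut_hex']:
    for f in finder.trace(l,'scene')[:2]:
        q=cloud(p,d,f['pixels']); print(l,f['conf'],len(q),np.median(q,0).round(4),f['location'])"
```

```text
t 11.0833 pos [ 0.6714 -0.0906  0.1927] shift tool mm [-237.  -301.6   -7.9] turn [ 0.1  0.  -0.3] j [-0.23  0.59  1.44 -0.    1.11 -0.14] F [ 0.1 -0.5  0.5] w 0.27121592434540176
```

View pics/s5.png

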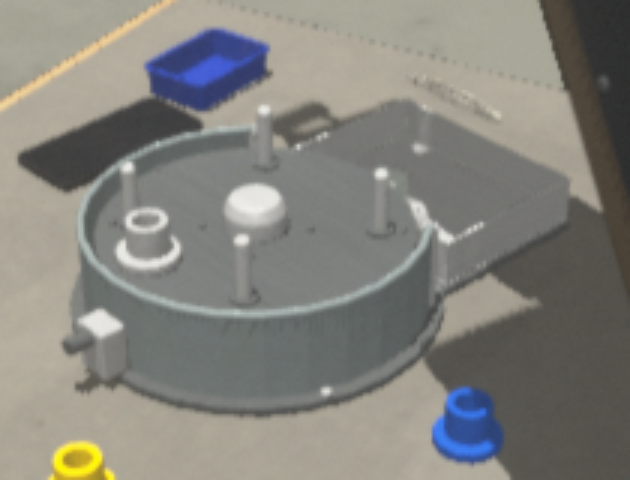

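The table is clear of offcuts and the bush is standing. A bit of an offcut may show at (400,180), low in the bin. I retract the arm for a top view.

Call:
drive_tool(
  increments=[-0.024,-0.03,0,0,0,0,0.73,-0.024,-0.03,0,0,0,0,0.73,-0.024,-0.03,0,0,0,0,0.73,-0.024,-0.03,0,0,0,0,0.73,-0.024,-0.03,0,0,0,0,0.73],
)

```text
time_s: 11.65
ee_pos: [0.5071, -0.1965, 0.1912]
ee_rot: [-2.317, -2.121, 0.0]
wrist_force: [-0.0, -1.5, -0.3]
width: 0.271
grip_force: 0.0
```

Call:
drive_tool(
  increments=[-0.028,-0.03,0,0,0,0,0.73,-0.028,-0.03,0,0,0,0,0.73,-0.028,-0.03,0,0,0,0,0.73,-0.028,-0.03,0,0,0,0,0.73,-0.028,-0.03,0,0,0,0,0.73],
)

```text
time_s: 12.07
ee_pos: [0.3455, -0.3225, 0.1914]
ee_rot: [-2.318, -2.121, -0.0]
wrist_force: [0.2, -1.0, 0.4]
width: 0.266
grip_force: 0.0
```

```bash
python3 -c "
from m import *
meas('top6')
im=cv2.imread('pics/top6.png'); cv2.imwrite('pics/top6c.png',cv2.resize(im[100:280,220:450],None,fx=3,fy=3))
im,d,p=shot('top')
for l in ['offcut_square','offcut_hex']:
    for f in finder.trace(l,'top')[:2]:
        q=cloud(p,d,f['pixels']); print(l,f['conf'],len(q),np.median(q,0).round(4),f['location'])"
```

```text
pin 191 [0.4949 0.0254] r 0.092 ang -139.6
pin 183 [0.5058 0.1549] r 0.0916 ang 130.3
pin 193 [0.6233 0.0144] r 0.0916 ang -50.5
pin 202 [0.635  0.1438] r 0.0914 ang 40.0
offc 64 [0.4902 0.0282] r 0.0939 ang -142.8
offc 66 [0.5016 0.1533] r 0.0932 ang 132.9
offc 1598 [0.5645 0.0845] r 0.0007 ang -128.3
offc 216 [0.5808 0.16  ] r 0.0766 ang 78.1
offc 160 [0.5987 0.1701] r 0.0915 ang 68.4
offc 97 [0.6206 0.0151] r 0.0894 ang -51.5
offc 82 [0.6314 0.1424] r 0.0878 ang 40.8
bush 62 [0.4918 0.0298] r 0.0917 ang -142.9
bush 795 [0.5905 0.1666] r 0.0855 ang 72.6
bush 112 [0.6211 0.0153] r 0.0895 ang -51.2
bush 87 [0.6315 0.1448] r 0.0894 ang 42.0
offcut_square 0.65 271 [ 0.576  -0.0739  0.0341] [387.1, 187.4]
offcut_square 0.6 12395 [0.5589 0.0817 0.065 ] [301.8, 188.6]
offcut_hex 0.81 207 [ 0.5249 -0.0431  0.0391] [370.7, 210.8]
```

View pics/top6c.png

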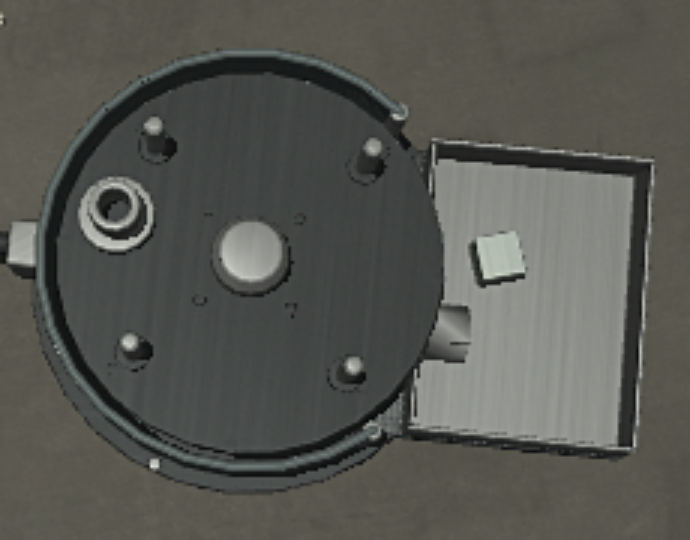

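```bash
python3 -c "
from h import *
im,d,p=shot('top'); C=cloud(p,d,d>0)
q=C[(abs(C[:,0]-.527)<.025)&(C[:,1]<-.035)&(C[:,1]>-.075)&(C[:,2]>.018)&(C[:,2]<.062)]
for y in np.arange(-.072,-.035,.004):
    s=q[abs(q[:,1]-y)<.002]
    if len(s): print(y.round(3),len(s),s[:,0].min().round(3),s[:,0].max().round(3),np.percentile(s[:,2],[5,50,95]).round(3))
print(readout.read_state()['qd'].round(3))"
```

```text
-0.072 1 0.532 0.532 [0.018 0.018 0.018]
-0.056 6 0.515 0.544 [0.029 0.039 0.041]
-0.052 42 0.512 0.544 [0.027 0.039 0.042]
-0.048 38 0.512 0.544 [0.027 0.039 0.042]
-0.044 36 0.512 0.544 [0.029 0.039 0.043]
-0.04 37 0.513 0.546 [0.028 0.039 0.043]
-0.036 30 0.513 0.546 [0.028 0.04  0.042]
[ 0.033  0.007 -0.009 -0.     0.002 -0.   ]
```

The hex lies flat on the bin floor with its top level at 41 mm. The square is in the bin, the table is clicked in, and the bush is standing.

```bash
python3 -c "
from h import *
print(order.job_done())"
```

```text
the job is handed in; nothing more can be done
None
```

I turned the table one click clockwise and pushed both offcuts into the scrap bin, leaving the bush standing on the clicked-in table; the job was handed in after about 12 s of robot time.

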